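# Hold a sample stem in the drying chamber through its split cover

### The job

First swing both cover leaves of the grey drying chamber fully shut so that their half-rings meet as one blue guide ring; then take the red-headed sample stem from the wooden rack by its head and lower it upright through the ring without touching the ring or the chamber, until its brass sample hangs about half-way down inside. Finish while still holding the stem there, still and centred in the ring, with nothing else carrying it. Leave the other stems and everything else on the bench where they are.

Things in the scene. Friction and masses are not known exactly. Their poses are not given: they have to be found in the camera images.
- dryer: Drying chamber, fixed: open-topped grey box 190 (its x) by 160 (its y) by 110 mm high, walls 8 mm, inner floor 12 mm above the bench. Origin: centre of its underside; z up. Blue control panel on its -x end. The cover is two aluminium leaves hinged along the long rims; their seam runs along x through the middle.
- leaf_left (a joint): Angle in rad of the cover leaf on the chamber's +y side: 0 = flat shut, 1.57 = upright, 1.9 = stop, leaning outward. Plate 190 mm long (x), 80 mm from hinge to free edge, 6 mm thick, lying on the rim when shut. Stiff friction hinge: it stays where left and must be pushed all the way down (3 to 5 N near the free edge). No handle: push its outer face (the upper face when shut).
- leaf_right (a joint): The same for the cover leaf on the chamber's -y side, the mirror image: 0 = flat shut, grows as it opens outward.
- left_hinge (a point): Hinge axis of the left leaf, mid length: 80 mm to +y of the chamber's middle, 110 mm above the bench. The axis runs along the chamber's x.
- right_hinge (a point): Hinge axis of the right leaf, mid length: 80 mm to -y of the chamber's middle, 110 mm above the bench.
- left_edge (a point): Middle of the left leaf's free edge, outer (upper) face, 80 mm from its hinge, moving with the leaf. Here half of the blue guide ring is set in the edge: 50 mm across, 14 mm high from the plate's underside, so it stands 8 mm out of the outer face.
- right_edge (a point): The same for the right leaf.
- bore (a point): Centre of the mouth of the guide ring as it is when both leaves are shut: above the chamber's middle, 124 mm above the bench. The ring's bore is 34 mm across (outside 50 mm) and 14 mm deep (110 to 124 mm high), vertical.
- mid_depth (a point): Point half-way down the chamber under the ring's centre, 61 mm above the bench; the brass sample's centre belongs here.
- rack: Brown wooden block, fixed, 200 (its x) by 60 (its y) by 35 mm high, with three round 24 mm sockets 25 mm deep in a row along its x at -65, 0 and +65 mm. A stem stands in each, in any order. Origin: centre of its underside.
- stem_red: The wanted sample stem: 150 mm long, about 60 to 130 g, standing upright with its foot 10 mm above the bench. From the bottom up: brass sample cylinder 20 mm across and 18 mm high, steel shaft 10 mm across, red round head 16 mm across from 116 to 150 mm. Origin: centre of the underside of the sample; z along the stem to the head.
- sample (a point): Centre of the brass sample, 9 mm above the stem's foot.
- shaft (a point): Middle of the stem's shaft, 67 mm above its foot.
- head (a point): Middle of the red head, 133 mm above the stem's foot: the place to grip.
- stem_grey: Bystander: the same stem with a grey head and a steel sample. Leave it in the rack.
- stem_black: Bystander: the same stem with a black head and a copper sample. Leave it in the rack.
- spray_bottle: Bystander: white spray bottle with a green trigger head, 68 mm across, 191 mm tall. Origin: centre of its underside.
- jar: Bystander: jar with a black cap, 60 mm across, 85 mm tall. Origin: centre of its underside.
- mount0: Bystander: black mounted specimen, disc 30 mm across, 18 mm high, in a steel tray.
- mount1: Bystander: green mounted specimen, disc 30 mm across, 18 mm high, in a steel tray.
- brush: Bystander: brush 160 mm long lying on the bench.

How it is judged:
On the way, in this order (a step that is already met when the one before it is completed fails the run):
1. both cover leaves are shut while the red-headed stem still stands in the rack (value of joint each of leaf_left, leaf_right below 0.045 rad and distance of stem_red from where it was at the start of the episode below 0.02 m), for 0.2 s.
2. the stem is held with its foot above the guide ring, the leaves shut (value of joint each of leaf_left, leaf_right below 0.045 rad and z of stem_red in the frame of bore above 0 m and contact force between the fingers and stem_red above 1 N), for 0.1 s.
3. the sample is down through the ring to half depth (value of joint each of leaf_left, leaf_right below 0.045 rad and z of sample in the frame of mid_depth below 0.022 m and horizontal distance between sample and bore below 0.015 m), for 0.1 s.
At the end, for the whole second after the job is handed in: Both leaves shut (under 0.045 rad); the red stem still gripped and still, touching nothing of the chamber, upright within 0.08 rad, its sample within 22 mm of mid depth in height, sample and mid shaft each within 5 mm sideways of the ring's centre (value of joint each of leaf_left, leaf_right below 0.045 rad and z of sample in the frame of mid_depth between -0.022 and 0.022 m and horizontal distance between each of sample, shaft and bore below 0.005 m and angle between stem_red's own z axis and vertical below 0.08 rad and linear speed of stem_red below 0.02 m/s and contact force between the fingers and stem_red above 1 N and contact force between stem_red and dryer below 0.3 N); the arm keeps its last pose, push and grip.
It fails at once if the red-headed stem touches the chamber, its leaves or the ring (over 0.5 N) (contact force between stem_red and dryer above 0.5 N).
It fails at once if another thing is moved by over 25 mm or another stem is lifted or tipped (distance of any of stem_grey, stem_black, spray_bottle, jar, mount0, mount1, brush from where it was at the start of the episode above 0.025 m or angle between any of stem_grey, stem_black, spray_bottle, jar's own z axis and vertical above 0.25 rad).
It also fails if it takes over 72 s, if anything falls off the work surface, if the arm or the gripper's body presses on something with over 40 N, if the wrist force passes 120 N, or if a joint passes its speed limit or range.

### The arm

A 6-joint arm with a two-finger parallel gripper is mounted at the origin on the work surface. World frame = base frame: x ahead of the robot, y to its left, z up, the work surface at z = 0. Lengths are in m, angles in rad, forces in N, time in s.
With the tool pointing down it reaches from about 0.4 to 0.825 m from the base axis. Payload 7 kg.
Tool frame: the origin (TCP) lies at the very end of the fingers, on their centre line; the grasp point (between the pads) lies arm.hold_point_z behind it (arm.hold_point_z is the distance from the TCP to the grasp point, in m); z points along the fingers, y is the line along which they close (so a half turn about z gives the same grasp; the last joint's range is limited). The gripper opens to 88 mm and grips with 3 to 60 N. Pads are 19 mm wide; open, the fingers measure 130 mm over their backs; the gripper's body (78 mm by 193 mm) begins 47 mm behind the grasp point.
Start: joints at [0.288, 0.359, 0.012, 0, -1.224, -0.288], TCP at [0.675, -0, 0.227] pointing down, gripper open.
Joint ranges: [-3.07, 3.07], [-1.43, 2.12], [-1.02, 1.25], [-3.03, 1.67], [-3.05, -0], [-3.03, 3.03]. Speed limits (rad/s): [2.39, 2.39, 3.01, 3.14, 3.14, 3.14].

### API

Orientations are given as [roll, pitch, yaw] about the fixed x, y, z axes, in that order (R = Rz(yaw) Ry(pitch) Rx(roll)).
In Python, from station import arm, viewer gives the robot as it stands (arm), with the cameras (viewer).
- The arm moves only by the tool nudge_tcp, called after "Emit:" as name(argument=value, ...) on one line, values as JSON. Schema: {"type":"object","properties":{"steps":{"type":"array","items":{"type":"array","items":{"type":"number"},"minItems":5,"maxItems":5},"minItems":1,"maxItems":20},"clamp_n":{"type":"number"},"only":{"type":"string"},"quiet":{"type":"boolean"},"lines":{"type":"string"}},"required":["steps"],"additionalProperties":false}. steps is a list of rows, 1 to 20 of them, each of 5 numbers: the finger opening in m, then dx, dy, dz in parts of the range, where 1.0 means 40 cm, then a turn about the tool's z in parts of the range, where 1.0 means 4 rad; each row is the pose to reach, as a shift and turn from the pose commanded when the call began, along the tool's axes at that moment; what a row does not reach only later rows make up. A row lasts 1/12 s, in which the tool goes at most 0.0417 m and 0.125 rad, less where a joint would pass 70% of its speed; a pose out of reach is approached as far as the arm can. The fingers move at their own pace and stop on an object; clamp_n is the grip in N (left out, the last holds). Time passes only in rows, so rows that do not move let the fingers close. The tool returns the time, the measured TCP pose, the force, the opening and the grip force at its end. only (a regular expression) keeps the lines of the reply that match it, lines (a string "A,B") keeps lines A to B, and quiet returns only ok. A shift or turn number past 1, either way, is cut back to 1. Input that does not fit is refused with a message, and nothing moves.
- arm.get_state(): the state, without advancing time (a new reading comes with each control period).
- viewer.grab_frame(name): name is "scene" or "side" or "wrist"; returns the picture (420x560x3 uint8, red, green, blue); there is no depth.
- viewer.camera_params(name): a dict with "fx", "fy", "cx", "cy" (pixels), "D" ([k1, k2, p1, p2, k3] as OpenCV has them; the pictures are not rectified), "T" (4x4, takes a point from camera to world coordinates); the wrist camera has in their place "hand_eye" (4x4, takes a point from camera to tool coordinates, whose origin is the TCP and whose axes are the flange's). Camera axes: x right, y down, z forward; pixel columns grow to the right and rows downward; lengths in m; the calibration is good to about 2 mm. A picture is of the moment at which its call begins: read the wrist's pose just before it. camera_params takes no time and is no camera call.
- arm.job_done(): hands the job in; it is judged then, once.
The state is a dict: "t": time; "q": joint angles; "qd": joint speeds; "joint_efforts": joint torques, N m; "eef_pos": TCP position; "ee_rot": TCP orientation; "force": force on the tool from outside, world axes, zero at the start; "moment": the same for the moment, N m; "width": finger opening in m; "gripper_force": force on a finger pad.
Only numpy, scipy, OpenCV 4.12 (cv2) and the standard library are available. Lean on these libraries where they do the work, as an engineer would, in place of code of your own. Each camera call takes 0.05 s, during which the arm holds its last target. There are 200 camera calls.

## Working session

There is one attempt and no reset: what is moved stays moved. The work goes in short steps, Python scripts to look and compute and a tool call to move; the robot and the scene stay as the last step left them, time stands still between calls to the robot, and variables do not carry over. Pictures are saved under pics/ and viewed, at most 10 in all, crops included, and the job is handed in when it is done.

```bash
ls; mkdir -p pics
```

Run:
```python
from station import arm, viewer
import cv2,numpy as np
s=arm.get_state();print(s['t'],s['eef_pos'],s['ee_rot'],s['width'],arm.hold_point_z)
for n in("scene","side"):
    cv2.imwrite(f"pics/{n}0.png",viewer.grab_frame(n)[:,:,::-1])
    p=viewer.camera_params(n);print(n,p['fx'],p['D'],np.round(p['T'],3).tolist())
print(np.round(viewer.camera_params("wrist")['hand_eye'],4).tolist())
```

```text
pics
station.py
0.0 [ 6.74498155e-01 -5.13998019e-05  2.25605431e-01] [ 3.13987244e+00 -1.89479943e-04 -1.57090036e+00] 0.08781890437982734 0.0188
scene 533.4965768393259 [-0.09506214  0.          0.          0.          0.        ] [[-0.789, 0.376, -0.486, 1.288], [0.614, 0.509, -0.603, 0.817], [0.021, -0.774, -0.632, 0.966], [0.0, 0.0, 0.0, 1.0]]
side 417.0541010497992 [-0.09395412  0.          0.          0.          0.        ] [[0.962, -0.186, 0.198, 0.352], [-0.271, -0.648, 0.712, -0.912], [-0.004, -0.739, -0.674, 0.996], [0.0, 0.0, 0.0, 1.0]]
[[0.0007, -0.9658, -0.2592, 0.0687], [1.0, 0.0008, -0.0006, 0.0009], [0.0008, -0.2592, 0.9658, -0.157], [0.0, 0.0, 0.0, 1.0]]
```

View pics/scene0.png

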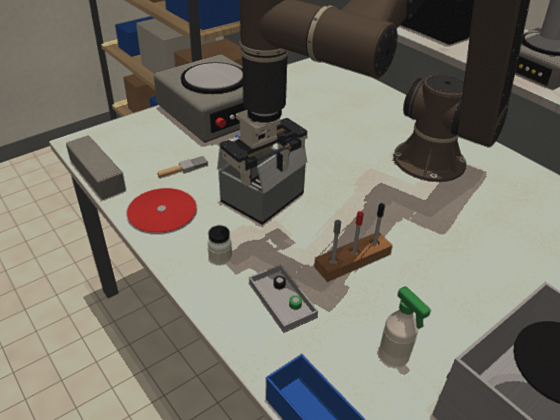

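View pics/side0.png

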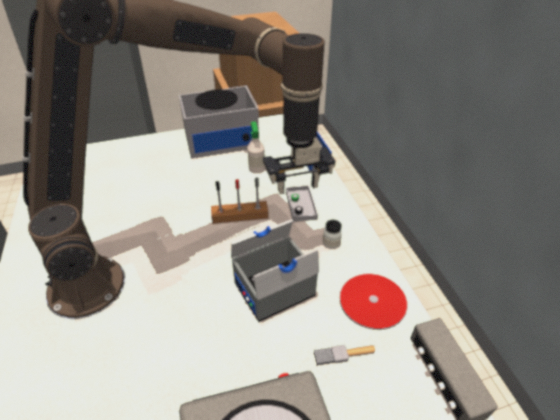

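The scene view shows the rack around (353,256) with the red head in the middle socket at (360,217), and the dryer behind the gripper at about (262,180). The side view shows the dryer at (275,270) with both leaves open. I'll enlarge both areas.

Run:
```python
import cv2,numpy as np
a=cv2.imread("pics/side0.png")[215:325,220:330];b=cv2.imread("pics/side0.png")[170:230,200:280]
c=cv2.imread("pics/scene0.png")[195:285,305:405]
r=lambda i,w,h:cv2.resize(i,(w,h),interpolation=cv2.INTER_CUBIC)
o=np.zeros((600,800,3),np.uint8);o[:550,:550]=r(a,550,550)[:,:]
o[:225,550:800]=r(c,250,225);o[240:428,550:800]=r(b,250,188)
cv2.imwrite("pics/crop1.png",o)
```

```text
(no output)
```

View pics/crop1.png

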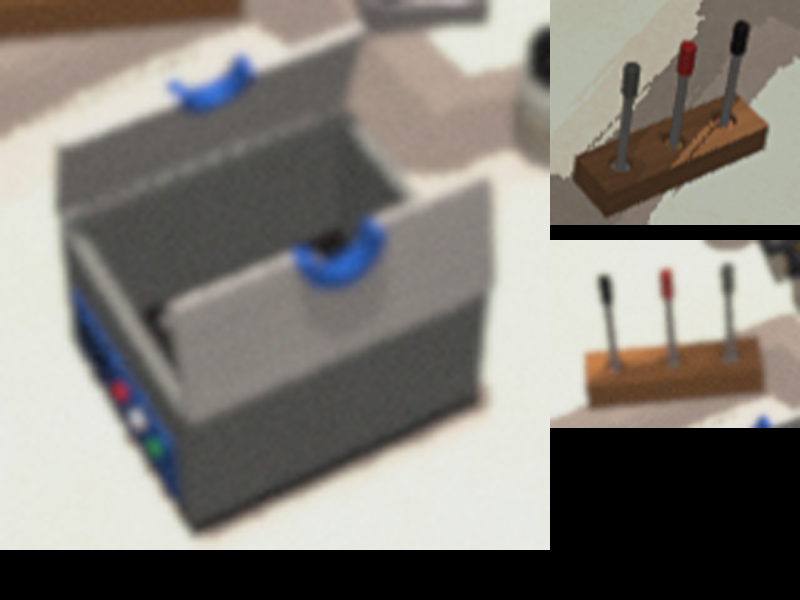

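Enlarged, the side view shows chamber bench corners at (259,321) and (316,295) and rim corners at (258,298), (233,257) and (290,238). The blue half-rings are near (263,232) and (288,267). The red head is in the middle socket, at side (237.4,184) and scene (359.8,218.2).

Create h.py:
```python
from station import arm, viewer
import cv2,numpy as np
from scipy.optimize import least_squares
from scipy.spatial.transform import Rotation as R
def cam(n,st=None):
    p=viewer.camera_params(n)
    if n=="wrist":
        T=np.eye(4);T[:3,:3]=R.from_euler('xyz',st['ee_rot']).as_matrix();T[:3,3]=st['eef_pos'];T=T@p['hand_eye']
    else: T=np.array(p['T'])
    K=np.array([[p['fx'],0,p['cx']],[0,p['fy'],p['cy']],[0,0,1.]])
    return K,np.array(p['D'],float),T
def proj(c,P):
    K,D,T=c;Ti=np.linalg.inv(T)
    return cv2.projectPoints(np.atleast_2d(P).astype(float),cv2.Rodrigues(Ti[:3,:3])[0],Ti[:3,3],K,D)[0][:,0]
def ray(c,uv,z):
    K,D,T=c;u=cv2.undistortPoints(np.array([[uv]],float),K,D)[0,0]
    d=T[:3,:3]@[u[0],u[1],1];return T[:3,3]+d*(z-T[2,3])/d[2]
def W(pose,P):
    x,y,a=pose;c,s=np.cos(a),np.sin(a);P=np.atleast_2d(P)
    return P@np.array([[c,-s,0],[s,c,0],[0,0,1]]).T+[x,y,0]
def leaf(sg,a,x,r=.08,h=.006): # outer-face point at r from hinge, h above underside
    return [x,sg*(.08-r*np.cos(a)+h*np.sin(a)),.11+r*np.sin(a)+h*np.cos(a)]
```

Run:
```python
from h import *
c=cam("side");s=cam("scene")
box=[(-.095,-.08,0),(.095,-.08,0),(-.095,-.08,.11),(-.095,.08,.11),(.095,.08,.11),(-.095,.08,0)]
px=[(259,321.4),(316.4,295),(257.6,298),(233,257.4),(290,238),(235,284)]
lp=[(253,277),(318,251),(232,245),(292,220)]
f=lambda v:(proj(c,np.vstack([W(v[:3],box),W(v[:3],[leaf(-1,v[3],-.095),leaf(-1,v[3],.095),leaf(1,v[4],-.095),leaf(1,v[4],.095)])]))-np.array(px+lp)).ravel()
r=least_squares(f,[.62,-.17,.3,1.3,1.3],loss='soft_l1');print(r.x,np.round(r.fun.reshape(-1,2),1).tolist())
for n,cc,q in(("side",c,[(237.4,184),(218.5,186),(256.5,183)]),("scene",s,[(359.8,218.2),(381,210.5),(337.5,227.2)])):
    print(n,[np.round(ray(cc,u,.143),4) for u in q])
```

```text
[ 0.55565295 -0.17192471  0.22523221  1.36225499  1.27070287] [[-0.4, 1.3], [-0.2, 1.0], [-0.4, 1.0], [-1.3, 1.2], [-0.4, -2.2], [-0.5, -1.0], [1.2, -0.3], [0.6, -1.4], [0.3, -1.5], [1.3, 0.2]]
side [array([0.5252, 0.1752, 0.143 ]), array([0.4629, 0.1822, 0.143 ]), array([0.5875, 0.1628, 0.143 ])]
scene [array([0.5239, 0.1806, 0.143 ]), array([0.4613, 0.191 , 0.143 ]), array([0.5894, 0.1726, 0.143 ])]
```

The manual's scale: shifts go in shares of 40 cm and turns go in shares of 4 rad. Converting my numbers, 0.0906 m / 0.4 = 0.2265, 0.0476 m / 0.4 = 0.119, -0.225 rad / 4 = -0.0563.

Emit:
nudge_tcp(steps=[[0,0.06,0.1125,0,-0.03],[0,0.119,0.2265,0,-0.0563],[0,0.119,0.2265,0,-0.0563],[0,0.119,0.2265,0,-0.0563]], clamp_n=30)

```text
t: 0.43
eef_pos: [0.5808, -0.0492, 0.2269]
ee_rot: [3.141, 0.001, -1.347]
force: [-0.5, 0.4, 0.0]
width: 0.0664
gripper_force: 0.0
```

Run:
```python
from h import *
s=arm.get_state();cv2.imwrite("pics/w1.png",viewer.grab_frame("wrist")[:,:,::-1])
im=viewer.grab_frame("side")[180:340,200:360];o=np.zeros((420,980,3),np.uint8)
o[:,:560]=cv2.imread("pics/w1.png");o[:,560:]=cv2.resize(im[:,:,::-1],(420,420),interpolation=2)
cv2.imwrite("pics/w1c.png",cv2.resize(o,(800,343)));print(s['eef_pos'],s['ee_rot'])
```

```text
[ 0.58081236 -0.0492001   0.22694773] [ 3.14084658e+00  5.90416824e-04 -1.34666350e+00]
```

View pics/w1c.png

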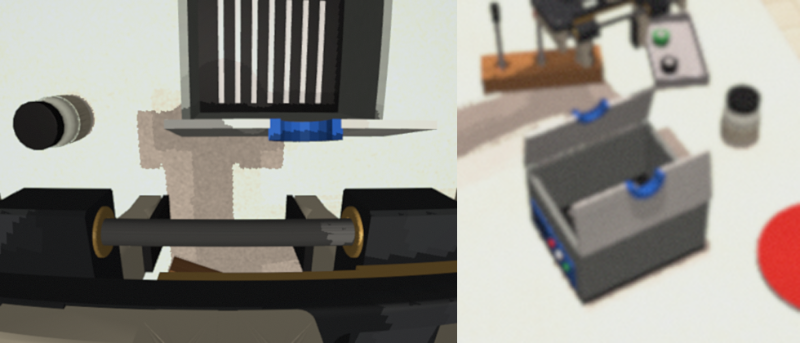

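The wrist view shows the left leaf's edge and the chamber wall level across the image, so the yaw is right. The half-ring is at (374,159) and the finger stands clear outside the leaf. Next I sweep the left leaf shut.

Scaled: 0.116 m / 0.4 = 0.29, 0.111 m / 0.4 = 0.2775.

Emit:
nudge_tcp(steps=[[0,0,0,0.075,0],[0,0,0,0.1325,0],[0,0,0,0.1325,0],[0,0.05,0,0.1325,0],[0,0.09,0,0.1325,0],[0,0.1125,0,0.14,0],[0,0.135,0,0.1475,0],[0,0.155,0,0.1625,0],[0,0.175,0,0.1763,0],[0,0.1925,0,0.195,0],[0,0.205,0,0.215,0],[0,0.2125,0,0.23,0],[0,0.2175,0,0.245,0],[0,0.2225,0,0.2625,0],[0,0.2225,0,0.2775,0],[0,0.2225,0,0.285,0],[0,0.2225,0,0.29,0],[0,0.2225,0,0.29,0]])

```text
t: 2.03
eef_pos: [0.6043, -0.1349, 0.1158]
ee_rot: [-3.14, -0.003, -1.344]
force: [-14.9, 4.7, 38.7]
width: 0.0007
gripper_force: 19.4
```

Scaled: 0.142 m / 0.4 = 0.355, 0.12 m / 0.4 = 0.3.

Emit:
nudge_tcp(steps=[[0,0,0,-0.1,0],[0,0,0,-0.2,0],[0,0,0,-0.28,0],[0,0.1,0,-0.28,0],[0,0.2,0,-0.28,0],[0,0.3,0,-0.28,0],[0,0.355,0,-0.28,0],[0,0.355,0,-0.28,0]])

```text
t: 2.7
eef_pos: [0.6357, -0.2769, 0.2209]
ee_rot: [3.14, -0.0, -1.349]
force: [-0.4, 0.7, -0.0]
width: 0.0006
gripper_force: 0.0
```

Run:
```python
from h import *
s=arm.get_state();a=viewer.grab_frame("wrist");b=viewer.grab_frame("scene")[90:230,180:340]
o=np.zeros((420,1040,3),np.uint8);o[:,:560]=a;o[:,560:]=cv2.resize(b,(480,420),interpolation=2)
cv2.imwrite("pics/w2c.png",cv2.resize(o,(800,323))[:,:,::-1])
d=np.array(s['eef_pos'])-[.5557,-.1719,0];print(W([0,0,-.2252],d),s['ee_rot'])
```

```text
[[ 0.05458074 -0.12018553  0.22091998]] [ 3.13958148e+00 -1.89207888e-04 -1.34915011e+00]
```

View pics/w2c.png

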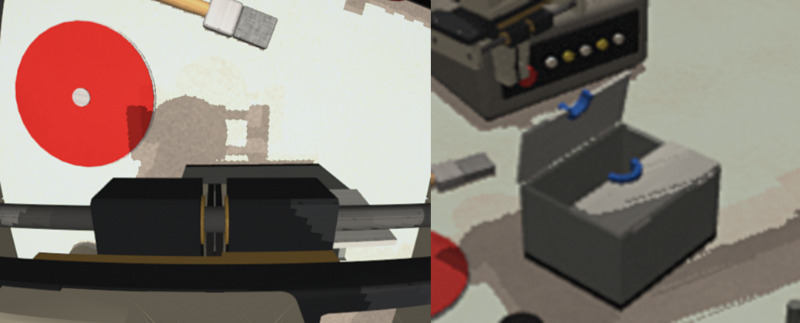

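The left leaf is flat, its half-ring is seated, and the fingers are outside the right leaf. Now the mirrored sweep.

Scaled: 0.109 m / 0.4 = 0.2725, -0.095 m / 0.4 = -0.2375.

Emit:
nudge_tcp(steps=[[0,0,0,0.075,0],[0,0,0,0.1175,0],[0,0,0,0.1175,0],[0,-0.0625,0,0.1175,0],[0,-0.105,0,0.1175,0],[0,-0.1275,0,0.125,0],[0,-0.15,0,0.1325,0],[0,-0.17,0,0.1475,0],[0,-0.19,0,0.1613,0],[0,-0.2075,0,0.18,0],[0,-0.219,0,0.2,0],[0,-0.2275,0,0.215,0],[0,-0.2313,0,0.23,0],[0,-0.2375,0,0.25,0],[0,-0.2375,0,0.265,0],[0,-0.2375,0,0.2725,0],[0,-0.2375,0,0.2725,0]])

```text
t: 4.22
eef_pos: [0.6145, -0.1799, 0.116]
ee_rot: [-3.141, -0.0, -1.345]
force: [-9.6, 6.8, 24.1]
width: 0.0004
gripper_force: 11.9
```

Emit:
nudge_tcp(steps=[[0,0,0,-0.1,0],[0,0.05,0,-0.2,0],[0,0.15,0,-0.2875,0],[0,0.25,0,-0.3625,0],[0,0.25,0,-0.3625,0]])

```text
t: 4.63
eef_pos: [0.6379, -0.2808, 0.2616]
ee_rot: [-3.139, -0.002, -1.346]
force: [0.4, -0.1, -0.3]
width: 0.0009
gripper_force: 0.0
```

Run:
```python
from h import *
s=arm.get_state();a=viewer.grab_frame("side");b=viewer.grab_frame("scene");w=viewer.grab_frame("wrist")
for n,i in zip(("side3","scene3","wrist3"),(a,b,w)):cv2.imwrite(f"pics/{n}.png",i[:,:,::-1])
r=lambda i,k:cv2.resize(i,None,fx=k,fy=k,interpolation=2)
o=np.zeros((600,800,3),np.uint8);o[:400,:400]=r(a[225:325,225:325],4);o[:400,400:]=r(b[130:230,210:310],4);o[400:,:266]=cv2.resize(w,(266,200))
o[400:600,270:520]=cv2.resize(a[150:250,190:315],(250,200))
cv2.imwrite("pics/c3.png",o[:,:,::-1]);print(s['eef_pos'],s['ee_rot'])
```

```text
[ 0.63793761 -0.28083262  0.26164055] [-3.13895014e+00 -2.37468339e-03 -1.34648012e+00]
```

View pics/c3.png

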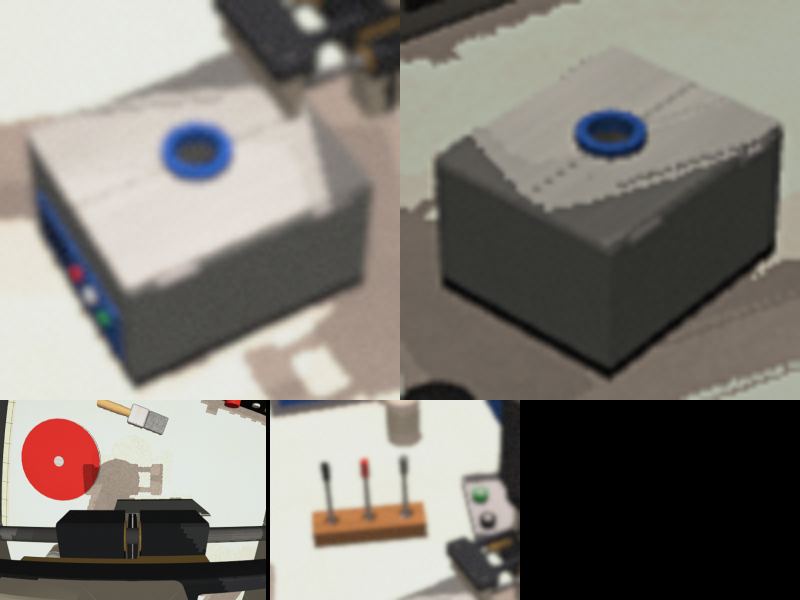

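Both leaves are flat and the half-rings meet as one ring: side ≈(274,262), scene ≈(262,163). I'll measure the ring and red head by matching silhouettes in both fixed cameras.

Add to h.py:
```python
def cyl(x,y,r,z0,z1):
    t=np.linspace(0,2*np.pi,40,endpoint=False)
    return np.vstack([np.c_[x+r*np.cos(t),y+r*np.sin(t),0*t+z] for z in(z0,z1)])
def cen(h):
    m=cv2.moments(cv2.convexHull(np.float32(h)));return np.array([m['m10'],m['m01']])/m['m00'],m['m00']
def blob(im,kind,box):
    h=cv2.cvtColor(im,cv2.COLOR_RGB2HSV);x0,y0,x1,y1=box
    m=(cv2.inRange(h,(105,120,60),(125,255,255)) if kind=="blue" else cv2.inRange(h,(0,120,50),(8,255,255))|cv2.inRange(h,(170,120,50),(180,255,255)))
    k=np.zeros_like(m);k[y0:y1,x0:x1]=m[y0:y1,x0:x1]
    n,l,st,_=cv2.connectedComponentsWithStats(k);i=1+np.argmax(st[1:,4]);y,x=np.where(l==i)
    P=np.vstack([np.c_[x+a,y+b] for a in(-.5,.5) for b in(-.5,.5)]);return cen(P)+(st[i,:4].tolist(),)
def locate(obs,r,z0,z1,g):
    f=lambda v:np.concatenate([cen(proj(c,cyl(*v,r,z0,z1)))[0]-u for c,u in obs])
    q=least_squares(f,g,diff_step=1e-3);return q.x,q.fun,[cen(proj(c,cyl(*q.x,r,z0,z1)))[1] for c,u in obs]
```

Run:
```python
from h import *
im={n:cv2.imread(f"pics/{n}3.png")[:,:,::-1].copy() for n in("side","scene")}
for k,bx,a in(("blue",dict(side=(260,245,290,275),scene=(245,150,280,180)),(.025,.116,.124,[.556,-.172])),("red",dict(side=(225,170,250,200),scene=(345,200,375,235)),(.008,.126,.160,[.5245,.178]))):
    o=[]
    for n in im:
        u,A,b=blob(im[n],k,bx[n]);print(k,n,u,A,b);o.append((cam(n),u))
        print("  single",locate(o[-1:],*a)[0])
    print(locate(o,*a))
```

```text
blue side [273.55928086 262.48347911] 171.5 [266, 257, 16, 12]
  single [ 0.55336904 -0.16975402]
blue scene [262.06512821 162.92871795] 162.5 [254, 158, 17, 11]
  single [ 0.55420482 -0.17177012]
(array([ 0.55385434, -0.17077907]), array([0.2675195 , 0.2314604 , 0.31232049, 0.12051897]), [225.43282887991518, 185.02827235125005])
red side [236.56896552 183.18965517] 14.5 [236, 180, 2, 8]
  single [0.52342146 0.18005855]
red scene [359.07843137 217.84901961] 85.0 [356, 211, 7, 15]
  single [0.52458104 0.17875049]
(array([0.52405826, 0.1788978 ]), array([ 0.25894891,  0.17332124,  0.19837672, -0.05216883]), [50.22655386175029, 95.52863498404622])
```

Scaled: -0.186 m / 0.4 = -0.465, -0.154 m / 0.4 = -0.385.

Emit:
nudge_tcp(steps=[[0.04,-0.0975,0.03,0,0],[0.04,-0.195,0.06,0,0],[0.04,-0.29,0.09,0,0],[0.04,-0.385,0.12,0,0],[0.04,-0.465,0.1425,0,0],[0.04,-0.465,0.1425,0,0],[0.04,-0.465,0.1425,0,0]])

```text
t: 5.37
eef_pos: [0.5385, -0.107, 0.2578]
ee_rot: [3.141, 0.001, -1.342]
force: [-0.3, -0.3, 0.8]
width: 0.0381
gripper_force: 0.0
```

Run:
```python
from h import *
s=arm.get_state();w=viewer.grab_frame("wrist");cv2.imwrite("pics/wr4.png",w[:,:,::-1]);print(s['eef_pos'],s['ee_rot'],s['qd'].max() if hasattr(s['qd'],'max') else 0)
c=cam("wrist",s);print(proj(c,[[.5539,-.1708,.124]]))
u,A,b=blob(w,"blue",(0,0,560,420));print(u,A,b);print(locate([(c,u)],.025,.116,.124,[.554,-.171]))
print("bottle",ray(cam("scene"),(397,345),.05),ray(cam("side"),(256,157),.08))
```

```text
[ 0.53851729 -0.10704179  0.25779877] [ 3.14072062e+00  6.34965374e-04 -1.34240545e+00] 0.03555978385317833
[[277.19760806 108.79646556]]
[276.22753714 113.554638  ] 3209.0 [245, 82, 63, 64]
(array([ 0.55372527, -0.1666778 ]), array([-4.94845153e-07,  1.36455284e-07]), [3244.964517892862])
bottle [0.66417456 0.45034918 0.05      ] [0.64213783 0.4017381  0.08      ]
```

Scaled: -0.34 m / 0.4 = -0.85, -0.305 m / 0.4 = -0.7625, 0.364 rad / 4 = 0.091.

Emit:
nudge_tcp(steps=[[0.04,-0.095,-0.0175,0,0.01],[0.04,-0.19,-0.035,0,0.02],[0.04,-0.2875,-0.0525,0,0.03],[0.04,-0.3825,-0.07,0,0.04],[0.04,-0.4775,-0.09,0,0.05],[0.04,-0.575,-0.1075,0,0.0625],[0.04,-0.675,-0.125,0,0.075],[0.04,-0.7625,-0.1425,0,0.085],[0.04,-0.85,-0.16,0,0.091],[0.04,-0.85,-0.16,0,0.091],[0.04,-0.85,-0.16,0,0.091],[0.04,-0.85,-0.16,0,0.091]])

```text
t: 6.42
eef_pos: [0.5266, 0.2361, 0.2572]
ee_rot: [3.14, -0.002, -1.71]
force: [-0.4, -0.5, -0.1]
width: 0.0401
gripper_force: 0.0
```

Run:
```python
from h import *
s=arm.get_state();w=viewer.grab_frame("wrist");cv2.imwrite("pics/wr5.png",w[:,:,::-1]);print(s['eef_pos'],s['ee_rot'])
c=cam("wrist",s)
u,A,b=blob(w,"red",(100,0,450,300));print(u,A,b);print(locate([(c,u)],.008,.126,.160,[.524,.179]),proj(c,[[.5241,.1789,.143]]))
```

```text
[0.52663812 0.23611108 0.25724711] [ 3.14007746e+00 -1.83564691e-03 -1.70984244e+00]
[269.96643519 127.60069444] 432.0 [259, 117, 23, 23]
(array([0.52433247, 0.18256868]), array([-8.39596680e-07,  1.16393313e-06]), [447.0472192707239]) [[269.89755213 121.74248148]]
```

View pics/wr5.png

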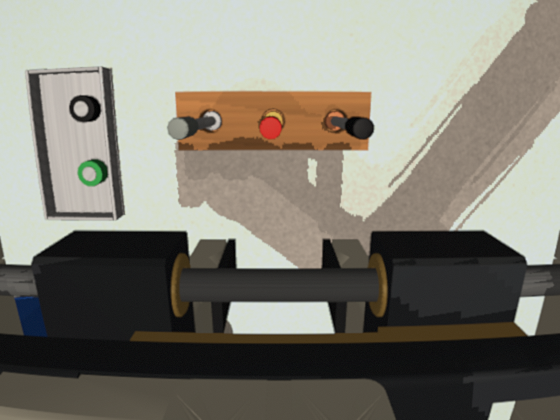

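The wrist view shows the rack row level across the image. The red head is at (270,127) between grey (180,127) and black (360,127), so a 40 mm opening along the row clears its neighbours. Descending and gripping.

Scaled: 0.133 m / 0.4 = 0.3325, -0.0053 m / 0.4 = -0.0133.

Emit:
nudge_tcp(steps=[[0.04,0.075,-0.0075,0,0],[0.04,0.1375,-0.0133,0,0],[0.04,0.1375,-0.0133,0.05,0],[0.04,0.1375,-0.0133,0.125,0],[0.04,0.1375,-0.0133,0.2,0],[0.04,0.1375,-0.0133,0.275,0],[0.04,0.1375,-0.0133,0.3125,0],[0.04,0.1375,-0.0133,0.3325,0],[0.04,0.1375,-0.0133,0.3325,0],[0.0,0.1375,-0.0133,0.3325,0],[0.0,0.1375,-0.0133,0.3325,0],[0.0,0.1375,-0.0133,0.3325,0],[0.0,0.1375,-0.0133,0.3325,0],[0.0,0.1375,-0.0133,0.3325,0]], clamp_n=25)

```text
t: 7.63
eef_pos: [0.5246, 0.1818, 0.1266]
ee_rot: [-3.14, 0.001, -1.71]
force: [0.1, 0.7, 3.0]
width: 0.0155
gripper_force: 25.0
```

Emit:
nudge_tcp(steps=[[0,0,0,-0.02,0],[0,0,0,-0.05,0],[0,0,0,-0.1125,0],[0,0,0,-0.1875,0],[0,0,0,-0.2625,0],[0,0,0,-0.3375,0],[0,0,0,-0.4,0],[0,0,0,-0.425,0],[0,0,0,-0.425,0],[0,0,0,-0.425,0]])

```text
t: 8.47
eef_pos: [0.5238, 0.1815, 0.2956]
ee_rot: [-3.142, 0.001, -1.71]
force: [-0.8, -0.5, -0.3]
width: 0.0154
gripper_force: 25.0
```

Run:
```python
from h import *
s=arm.get_state();t=np.array([.5539,-.170]);d=t-s['eef_pos'][:2];y=s['ee_rot'][2]
print(s['eef_pos'],d@[np.cos(y),np.sin(y)],d@[np.sin(y),-np.cos(y)])
```

```text
[0.52381656 0.18153418 0.29564702] 0.34397374814181475 -0.0785070404694054
```

Scaled: 0.344 m / 0.4 = 0.86, 0.337 m / 0.4 = 0.8425.

Emit:
nudge_tcp(steps=[[0,0.025,-0.005,0,0],[0,0.0875,-0.02,0,0],[0,0.1625,-0.0375,0,0],[0,0.25,-0.0575,0,0],[0,0.3375,-0.0775,0,0],[0,0.425,-0.0975,0,0],[0,0.5125,-0.1175,0,0],[0,0.6,-0.1375,0,0],[0,0.675,-0.155,0,0],[0,0.75,-0.1713,0,0],[0,0.8125,-0.185,0,0],[0,0.8425,-0.1925,0,0],[0,0.86,-0.1963,0,0],[0,0.86,-0.1963,0,0],[0,0.86,-0.1963,0,0],[0,0.86,-0.1963,0,0]])

```text
t: 9.8
eef_pos: [0.5541, -0.1692, 0.2953]
ee_rot: [3.141, 0.0, -1.709]
force: [-0.1, -0.2, -0.3]
width: 0.0158
gripper_force: 25.0
```

Run:
```python
from h import *
s=arm.get_state();print(s['eef_pos'],s['ee_rot'])
o=np.zeros((560,800,3),np.uint8)
for i,n in enumerate(("side","scene")):
    a=viewer.grab_frame(n);cv2.imwrite(f"pics/{n}6.png",a[:,:,::-1])
    u=proj(cam(n),[[.5539,-.1705,.16]])[0].astype(int);x0,y0=u[0]-25,u[1]-40;print(n,x0,y0)
    o[:,400*i:400*i+400]=cv2.resize(a[y0:y0+70,x0:x0+50],(400,560),interpolation=2)
cv2.imwrite("pics/c6.png",o[:,:,::-1])
```

```text
[ 0.55411305 -0.16918215  0.29532433] [ 3.14121638e+00  1.79973748e-04 -1.70891311e+00]
side 248 212
scene 237 111
```

View pics/c6.png

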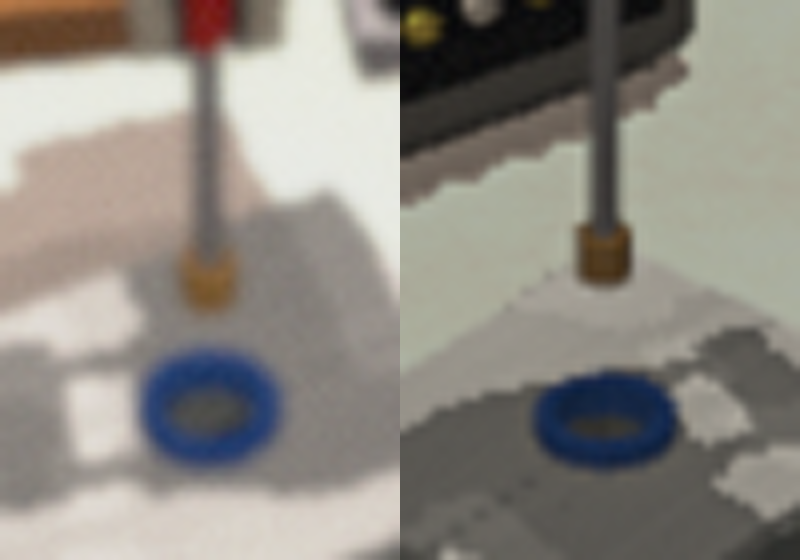

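Both views put the sample straight above the ring: side columns 209 (stem) and 211 (ring) in the crop, scene 604 and 606. I'll check this numerically with the rows as well, because the two viewing directions are close together.

Run:
```python
from h import *
O={k:[] for k in("ring","sample")};z0=.2953-.1266+.010
for n in("side","scene"):
    a=cv2.imread(f"pics/{n}6.png")[:,:,::-1].copy();h=cv2.cvtColor(a,cv2.COLOR_RGB2HSV)
    p=proj(cam(n),[[.554,-.170,z0+.009],[.554,-.170,.12]]).astype(int)
    for k,q,lo,hi,w in(("sample",p[0],(8,110,50),(28,255,255),9),("ring",p[1],(105,120,50),(125,255,255),14)):
        m=np.zeros(h.shape[:2],np.uint8);sl=np.s_[q[1]-w:q[1]+w,q[0]-w:q[0]+w];m[sl]=cv2.inRange(h,lo,hi)[sl]
        y,x=np.where(m>0);P=np.vstack([np.c_[x+i,y+j] for i in(-.5,.5) for j in(-.5,.5)])
        c,A=cen(P);O[k].append((cam(n),c));print(n,k,c,A,x.min(),x.max(),y.min(),y.max())
for k,a in(("ring",(.025,.116,.124)),("sample",(.010,z0,z0+.018))):
    print(k,[locate([o],*a,[.554,-.17])[0] for o in O[k]],locate(O[k],*a,[.554,-.17]))
# stem height free
f=lambda v:np.concatenate([cen(proj(c,cyl(v[0],v[1],.01,v[2],v[2]+.018)))[0]-u for c,u in O["sample"]])
print(least_squares(f,[.554,-.17,z0],diff_step=1e-3).x,z0)
```

```text
side sample [273.54678363 246.89766082] 28.5 271 276 245 249
side ring [273.59510358 262.71374765] 177.0 266 281 257 269
scene sample [262.07070707 142.19191919] 33.0 260 264 139 145
scene ring [262.11178862 163.05894309] 164.0 254 270 158 168
ring [array([ 0.55323673, -0.1705979 ]), array([ 0.55448061, -0.17117885])] (array([ 0.55378237, -0.17102086]), array([ 0.23019155,  0.0697572 ,  0.23479069, -0.05805918]), [225.52721102559008, 184.9677359885536])
sample [array([ 0.55247443, -0.17452763]), array([ 0.55406952, -0.17212091])] (array([ 0.55291135, -0.17367302]), array([ 0.07174916, -0.25753131,  0.00274905, -0.3826169 ]), [67.05763567681424, 64.17699923389591])
[ 0.552855   -0.17355722  0.17755026] 0.17870000000000003
```

Camera displacement from the rack to the ring (two independent cameras) is (0.0296, −0.3496), but the arm moved −0.3510 in y. A correction of +1.3 mm in y is due, and then I can lower.

Scaled: 0.127 m / 0.4 = 0.3175, -0.0013 m / 0.4 = -0.0033.

Emit:
nudge_tcp(steps=[[0,-0.0033,0,0,0],[0,-0.0033,0,0.0125,0],[0,-0.0033,0,0.0325,0],[0,-0.0033,0,0.055,0],[0,-0.0033,0,0.0775,0],[0,-0.0033,0,0.1,0],[0,-0.0033,0,0.1225,0],[0,-0.0033,0,0.145,0],[0,-0.0033,0,0.1675,0],[0,-0.0033,0,0.1925,0],[0,-0.0033,0,0.2175,0],[0,-0.0033,0,0.2425,0],[0,-0.0033,0,0.2675,0],[0,-0.0033,0,0.29,0],[0,-0.0033,0,0.3075,0],[0,-0.0033,0,0.3175,0],[0,-0.0033,0,0.3175,0],[0,-0.0033,0,0.3175,0],[0,-0.0033,0,0.3175,0]])

```text
t: 11.48
eef_pos: [0.5548, -0.1689, 0.1691]
ee_rot: [-3.141, -0.0, -1.71]
force: [-0.3, -0.4, -0.5]
width: 0.0153
gripper_force: 25.0
```

Run:
```python
from h import *
s=arm.get_state();print(s['eef_pos'],s['ee_rot'],s['force'],s['moment'])
o=np.zeros((560,800,3),np.uint8)
for i,n in enumerate(("side","scene")):
    a=viewer.grab_frame(n);cv2.imwrite(f"pics/{n}7.png",a[:,:,::-1])
    u=proj(cam(n),[[.5539,-.1705,.14]])[0].astype(int);x0,y0=u[0]-20,u[1]-28
    o[:,400*i:400*i+400]=cv2.resize(a[y0:y0+56,x0:x0+40],(400,560),interpolation=2);print(n,x0,y0)
cv2.imwrite("pics/c7.png",o[:,:,::-1])
```

```text
[ 0.55478712 -0.16891644  0.16908761] [-3.14069287e+00 -5.03993693e-05 -1.70967258e+00] [-0.33195652 -0.35506578 -0.54055944] [-0.01773321  0.0264044  -0.00740692]
side 253 229
scene 242 129
```

View pics/c7.png

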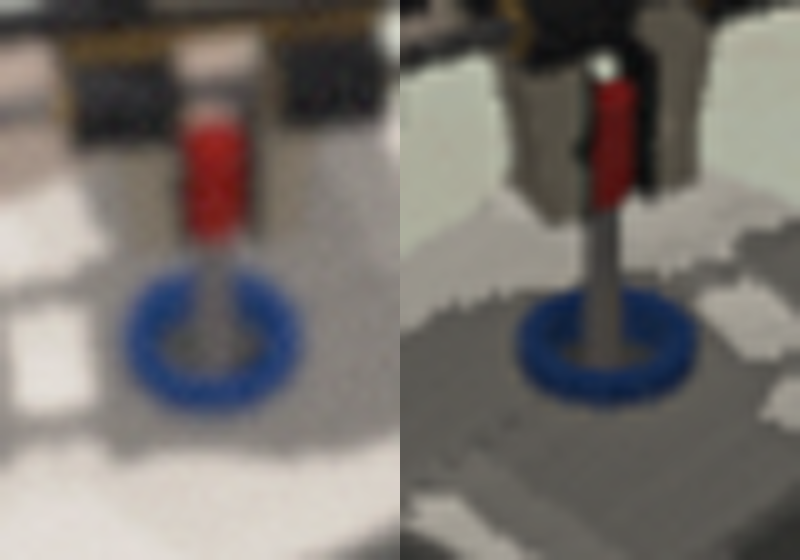

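In both views the stem is through the ring and upright, clear all round. In the scene it sits about 0.6 px left of centre, a +x −y offset of about 1 mm that agrees with the TCP reading, so I trim that out.

Scaled: -0.0009 m / 0.4 = -0.0023.

Emit:
nudge_tcp(steps=[[0,-0.0023,0.0023,0,0],[0,-0.0023,0.0023,0,0],[0,-0.0023,0.0023,0,0],[0,-0.0023,0.0023,0,0],[0,-0.0023,0.0023,0,0],[0,-0.0023,0.0023,0,0]])

```text
t: 12.08
eef_pos: [0.5536, -0.1678, 0.1686]
ee_rot: [-3.142, -0.0, -1.71]
force: [-0.0, 0.2, 0.1]
width: 0.0153
gripper_force: 25.0
```

Run:
```python
from h import *
for n in("side","scene"):
    a=viewer.grab_frame(n);s=arm.get_state();h=cv2.cvtColor(a,cv2.COLOR_RGB2HSV);c=cam(n)
    q=proj(c,[[.554,-.170,.12]])[0].astype(int);m=np.zeros(h.shape[:2],np.uint8)
    sl=np.s_[q[1]-14:q[1]+14,q[0]-14:q[0]+14];m[sl]=cv2.inRange(h,(105,120,50),(125,255,255))[sl]
    ring=cv2.boundingRect(m);k=blob(a,"red",(q[0]-15,q[1]-40,q[0]+15,q[1]))
    # shaft column from the dip in blueness across the far rim
    print(n,"ring cx",ring[0]+ring[2]/2-.5,"head",k[0],"pred head-ring dx",np.diff(proj(c,[[.5538,-.171,.12],[.5538,-.171,.185]])[:,0]),s['eef_pos'])
```

```text
side ring cx 273.5 head [273.22331155 246.23638344] pred head-ring dx [-0.15188705] [ 0.55364329 -0.16782407  0.16858852]
scene ring cx 262.0 head [263.44557823 142.8877551 ] pred head-ring dx [0.04513431] [ 0.55363424 -0.16784703  0.16854801]
```

```bash
python3 -c "
from station import arm, viewer
print(arm.job_done())"
```

```text
the job is handed in; nothing more can be done
None
```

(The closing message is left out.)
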